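# Reagent row in order of height

### The arm

A 7-joint arm with a two-finger parallel gripper is mounted at the origin on a cart in front of the work surface, level with it; the furniture and walls round the work are solid. World frame = base frame: x ahead of the robot, y to its left, z up, the work surface at z = 0. Lengths are in m, angles in rad, forces in N, time in s.
With the tool pointing down it reaches from about 0.425 to 0.825 m from the base axis. Payload 3.6 kg.
Tool frame: the origin (TCP) lies midway between the tips of the shut fingers; the grasp point (between the pads) lies 19 mm behind it (tcp_to_grasp is the distance from the TCP to the grasp point, in m); z points along the fingers, y is the line along which they close (so a half turn about z gives the same grasp; the last joint's range is limited). The gripper opens to 85 mm and grips with 20 to 120 N. Pads are 22 mm wide; open, the fingers measure 114 mm over their backs; the gripper's body (76 mm by 85 mm) begins 54 mm behind the grasp point. The pads swing forward as they close: fully open they stand 13 mm farther back than shut.
Start: joints at [-0.026, 0.615, -0.013, 1.423, 0.008, 1.103, -0.04], TCP at [0.65, 0, 0.231] pointing down, gripper open.
Joint ranges: [-3.12, 3.12], [-0.3, 2.06], [-1.34, 1.32], [0.26, 2.42], [-1.36, 4.5], [0.01, 1.98], [-2.84, 2.84]. Speed limits (rad/s): [2.79, 2.79, 3.14, 3.14, 3.14, 3.14, 3.14].

### API

Orientations are given as a unit quaternion [w, x, y, z].
In Python, from plant import get_obs, get_image, close_job, spot_in, trace, tcp_to_grasp gives the robot as it stands.
- The arm moves only by the tool arm_command, never from a script. Its argument "deltas" is a list of rows, each an object with "xyz": the shift along the tool's x, y, z in m, a list of three; "turn": the turn, a rotation vector about the tool's x, y, z in degrees, a list of three; "hand": the closure, from 0 (fully open) to 1 (shut). In form: [{"xyz": [x, y, z], "turn": [wx, wy, wz], "hand": hand}, ...]. A call has 1 to 20 rows; each row shifts and turns the commanded pose from where the row before left it, along the tool's axes as they then stand; what a row does not reach is not made up. A row lasts 1/8 s, in which the tool goes at most 62.5 mm and 10.7 degrees, less where a joint would pass 70% of its speed; a pose out of reach is approached as far as the arm can. A call is refused whole if a number of a shift passes 0.0625 or a number of a turn 10.7, either way. A call with a gripper value outside its range is refused whole. The fingers move at their own pace and stop on an object; the grip force is fixed at half the most. Time passes only in rows, so rows that do not move let the fingers close. It gives the time, the measured TCP pose, the force, the opening and the grip force at its end, in the units of the state.
- get_obs(): the state, without advancing time (a new reading comes with each control period).
- get_image(name): name is "scene" or "side" or "wrist"; returns a dict with "frame" (420x560x3 uint8, blue, green, red), "mtx" (3x3 intrinsics, pixels), "R" (3x3) and "t" (3): a world point X has camera coordinates R X + t; the wrist camera has in their place "T_tool_cam" (4x4, takes a point from camera to tool coordinates, whose origin is the TCP and whose axes are the flange's). Camera axes: x right, y down, z forward; pixel columns grow to the right and rows downward; lengths in m; the calibration is good to about 2 mm. A picture is of the moment at which its call begins: read the wrist's pose just before it. There is no depth.
- close_job(): hands the job in; it is judged then, once.
Trained networks look in a picture, given as the dict that the camera call returned (one of the last four; its "shot" number tells which), for a name from the list of things; names that differ only in an ending like _2 or _b are one class to them, and where a whole thing is asked for, a point or a joint stands for the part that bears it (a point fixed in the world has none). Each returns a list of dicts, best first, with "p" (0 to 1); they miss things now and then, are a little off and sometimes report something else, mostly with a low value. They report only what shows in the picture. A call takes as long as a camera call.
- spot_in(name, picture): "extent" ([left, top, width, height] in pixels, round what is visible of it).
- trace(name, picture): "pixels" (420x560 bool, what is visible of it) and "extent" ([left, top, width, height] in pixels, round what is visible of it).
The state is a dict: "time_s": time; "joints": joint angles; "qd": joint speeds; "joint_torque": joint torques, N m; "ee_pos": TCP position; "orientation": TCP orientation; "force": force on the tool from outside, world axes, zero at the start; "torque": the same for the moment, N m; "opening": opening from 0.0 (shut) to 1.0 (fully open); "grasp_force": force on a finger pad.
Only numpy, scipy, OpenCV 4.12 (cv2) and the standard library are available. Lean on these libraries where they do the work, as an engineer would, in place of code of your own. Each camera call takes 0.05 s, during which the arm holds its last target. There are 200 camera calls.

### The job

Set the bench reagents out on the grey row board: stand the vial and the three bottles upright, one in the middle of each ringed place, in order of height, with the shortest next to the red end and the tallest next to the blue end. Do not knock any of them over, and leave the petri dish, the stapler and the scissors where they are.

Things in the scene. Friction and masses are not known exactly. Their poses are not given: they have to be found in the camera images.
- vial: small open clear glass vial with purple contents, the shortest of the four: round, 21 mm diameter, 55 mm tall, standing upright. Origin: centre of its underside, z up.
- oil: small brown bottle with black screw cap and a yellow-banded white label: round body 31 mm diameter (straight sides to 42 mm above its underside), 68 mm tall with cap; cap 17 mm diameter. Origin: centre of its underside, z up.
- stain: brown bottle with white screw cap and a violet-banded white label: round body 43 mm diameter (straight sides to 56 mm), 92 mm tall with cap; cap 23 mm diameter. Origin: centre of its underside, z up.
- alcohol: white bottle with blue screw cap and a red-banded label, the tallest of the four: round body 48 mm diameter (straight sides to 69 mm), 112 mm tall with cap; cap 26 mm diameter. Origin: centre of its underside, z up.
- row_board: fixed grey board on the desk, 60 mm wide (its x), 352 mm long (its y), top face 8 mm above the desk. Origin: its centre, at desk height; its long axis is y. Four places, each a white disc with a black ring of 56 mm outer diameter, lie on its centre line at y = -112.5, -37.5, +37.5 and +112.5 mm. Flat, no recess. Beyond it (from x = 0.70 m on) a fixed shelf hangs 0.36 m above the desk: carry low.
- red_end: fixed red end block across one end of the board, 66 x 22 mm, top 19 mm above the desk; origin: its centre, at desk height, 165 mm from the board's centre on the board's y axis. It may be at either end. The centres of the four places are 52.5, 127.5, 202.5 and 277.5 mm from it along the board.
- blue_end: fixed blue end block, same as the red one, at the other end of the board.
- petri: bystander: round petri dish with pink contents, 63 mm diameter, 14 mm high, loose, left of the bottles. Left of it, from y = 0.25 m on, stands a fixed microscope about 0.4 m tall with eyepieces overhanging towards the robot (to about x = 0.33 m): go round between it and the robot. Origin: centre of its underside.
- stapler: bystander: small blue stapler, 64 x 26 x 32 mm, loose, right of the bottles. Origin: centre of its underside.
- scissors: bystander: scissors with red handles, 137 x 58 x 7 mm, lying loose between the bottles and the robot. Origin: centre of its underside.

How it is judged:
At the end, for the whole second after the job is handed in: From the red end: vial, small brown, larger brown, white bottle, each upright within 0.1 rad on the board, within 12 mm of its place's middle along and across the board, released and at rest; petri dish, stapler, scissors within 20 mm of their starts (horizontal distance between vial and red_end between 0.0405 and 0.0645 m and x of vial in the frame of row_board between -0.012 and 0.012 m and height (world z) of vial between 0.005 and 0.012 m and angle between each of vial, oil, stain, alcohol's own z axis and vertical below 0.1 rad and linear speed of each of vial, oil, stain, alcohol below 0.02 m/s and contact force between the fingers and vial below 0.1 N and horizontal distance between oil and red_end between 0.1155 and 0.1395 m and x of oil in the frame of row_board between -0.012 and 0.012 m and height (world z) of oil between 0.005 and 0.012 m and contact force between the fingers and oil below 0.1 N and horizontal distance between stain and red_end between 0.1905 and 0.2145 m and x of stain in the frame of row_board between -0.012 and 0.012 m and height (world z) of stain between 0.005 and 0.012 m and contact force between the fingers and stain below 0.1 N and horizontal distance between alcohol and red_end between 0.2655 and 0.2895 m and x of alcohol in the frame of row_board between -0.012 and 0.012 m and height (world z) of alcohol between 0.005 and 0.012 m and contact force between the fingers and alcohol below 0.1 N and distance of each of petri, stapler, scissors from where it was at the start of the episode below 0.02 m); the robot touches nothing.
It fails at once if a bottle or the vial is knocked over (angle between any of vial, oil, stain, alcohol's own z axis and vertical above 0.7 rad).
It fails at once if the petri dish is moved by more than 20 mm (distance of petri from where it was at the start of the episode above 0.02 m).
It fails at once if the stapler is moved by more than 20 mm (distance of stapler from where it was at the start of the episode above 0.02 m).
It fails at once if the scissors is moved by more than 20 mm (distance of scissors from where it was at the start of the episode above 0.02 m).
It also fails if it takes over 96 s, if anything falls off the work surface, if the arm or the gripper's body presses on something with over 40 N, if the wrist force passes 120 N, or if a joint passes its speed limit or range.

## Working session

There is one attempt and no reset: what is moved stays moved. The work goes in short steps, Python scripts to look and compute and a tool call to move; the robot and the scene stay as the last step left them, time stands still between calls to the robot, and variables do not carry over. Pictures are saved under pics/ and viewed, at most 14 in all, crops included, and the job is handed in when it is done.

Besides the shell and the picture viewer there is one more tool, called after "Emit:" in YAML: its name, and indented under it one key for each argument. arm_command: Moves the arm, as the interface text tells. Its arguments: {"type":"object","properties":{"deltas":{"type":"array"}},"required":["deltas"]}

```bash
mkdir -p pics
cat > h.py <<'E'
import numpy as np, cv2
from plant import *
from scipy.spatial.transform import Rotation as Ro
def ray(im,u,v):
    d=np.linalg.inv(im["mtx"])@[u,v,1]; R=np.array(im["R"]); c=-R.T@np.array(im["t"]); return c,R.T@d
def at(im,u,v,z):
    c,d=ray(im,u,v); return c+d*(z-c[2])/d[2]
def proj(im,X):
    p=im["mtx"]@(np.array(im["R"])@X+im["t"]); return p[:2]/p[2]
E
python3 - <<'E'
from h import *
o=get_obs();print(o["ee_pos"],o["orientation"],o["time_s"],tcp_to_grasp if not callable(tcp_to_grasp) else tcp_to_grasp())
for n in ["scene","side"]:
    im=get_image(n);cv2.imwrite(f"pics/{n}0.png",im["frame"])
    R=np.array(im["R"]);print(n,-R.T@np.array(im["t"]),R[2])
    for k in ["vial","oil","stain","alcohol","row_board","red_end","blue_end","petri","stapler","scissors"]:
        print(k,[(round(r["p"],2),np.round(r["extent"]).tolist()) for r in spot_in(k,im)[:2]])
E
```

```text
[6.49213636e-01 2.39865068e-05 2.30077845e-01] [-0.00092567  0.70707994  0.70713237 -0.00095115] 0.0 0.0187
scene [0.04557034 0.62733604 0.99906357] [ 0.34962704 -0.50139755 -0.79142999]
vial [(0.51, [254.0, 246.0, 12.0, 18.0])]
oil [(0.6, [324.0, 143.0, 20.0, 25.0])]
stain [(0.69, [310.0, 162.0, 19.0, 34.0]), (0.48, [323.0, 143.0, 20.0, 23.0])]
alcohol [(0.96, [260.0, 188.0, 24.0, 47.0])]
row_board [(0.58, [211.0, 145.0, 76.0, 71.0])]
red_end [(0.73, [268.0, 136.0, 24.0, 13.0])]
blue_end [(0.29, [226.0, 288.0, 34.0, 30.0])]
petri [(0.65, [228.0, 290.0, 32.0, 27.0])]
stapler [(0.76, [358.0, 129.0, 20.0, 22.0])]
scissors [(0.58, [290.0, 218.0, 47.0, 47.0])]
side [0.0626508  0.6410707  0.44038714] [ 0.46695025 -0.74544257 -0.47568145]
vial [(0.85, [245.0, 240.0, 12.0, 29.0])]
oil [(0.75, [328.0, 170.0, 17.0, 30.0])]
stain [(0.63, [308.0, 171.0, 25.0, 47.0])]
alcohol [(0.73, [250.0, 181.0, 28.0, 61.0])]
row_board [(0.92, [180.0, 182.0, 108.0, 65.0])]
red_end [(0.69, [262.0, 175.0, 29.0, 15.0])]
blue_end [(0.73, [161.0, 235.0, 35.0, 20.0])]
petri [(0.64, [206.0, 288.0, 46.0, 32.0])]
stapler [(0.85, [350.0, 172.0, 26.0, 17.0])]
scissors [(0.73, [294.0, 232.0, 51.0, 39.0])]
```

Run:
```python
from h import *
for n in ["scene","side"]:
    f=cv2.imread(f"pics/{n}0.png")[110:330,150:400]
    cv2.imwrite(f"pics/{n}0c.png",cv2.resize(f,(680,598),interpolation=cv2.INTER_CUBIC))
im=get_image("wrist");cv2.imwrite("pics/w0.png",im["frame"]);print(im["T_tool_cam"],im["mtx"])
```

```text
[[-4.72700771e-04 -9.62019675e-01 -2.72979708e-01  6.85501025e-02]
 [ 9.99999504e-01 -2.15348669e-04 -9.72712885e-04 -5.31599750e-04]
 [ 8.76983117e-04 -2.72980033e-01  9.62019300e-01 -1.43640459e-01]
 [ 0.00000000e+00  0.00000000e+00  0.00000000e+00  1.00000000e+00]] [[320.41234835   0.         282.15955692]
 [  0.         320.41234835 211.34408687]
 [  0.           0.           1.        ]]
```

View pics/scene0c.png

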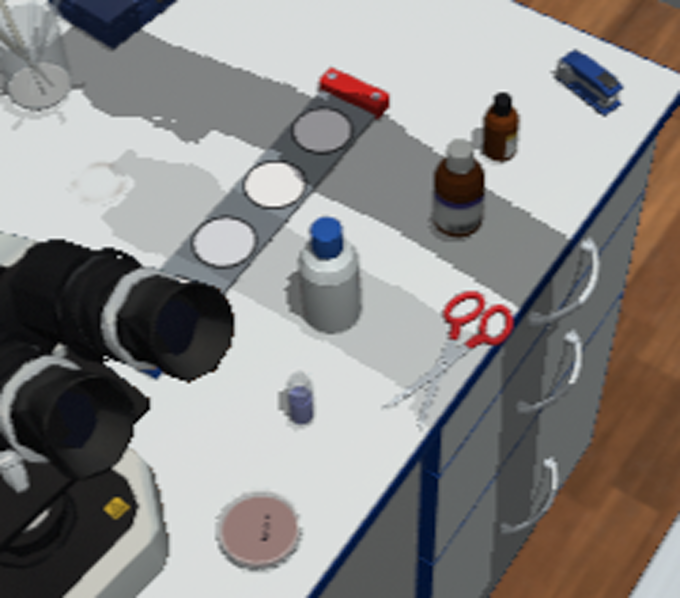

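View pics/side0c.png

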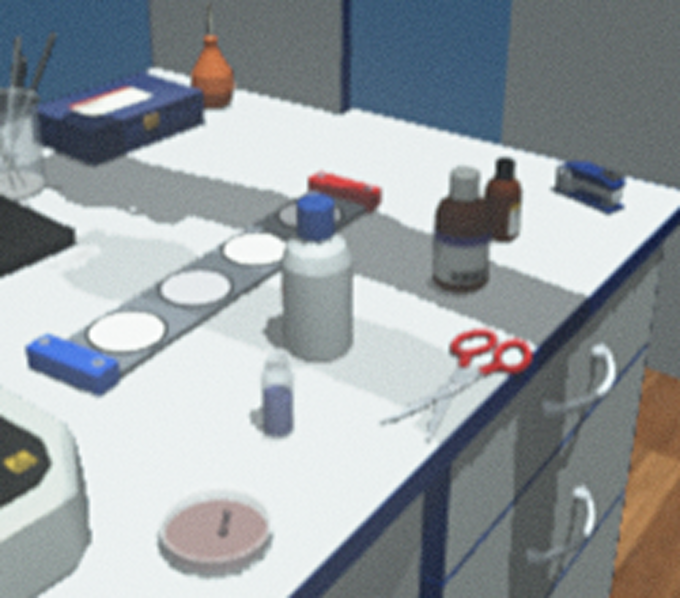

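View pics/w0.png

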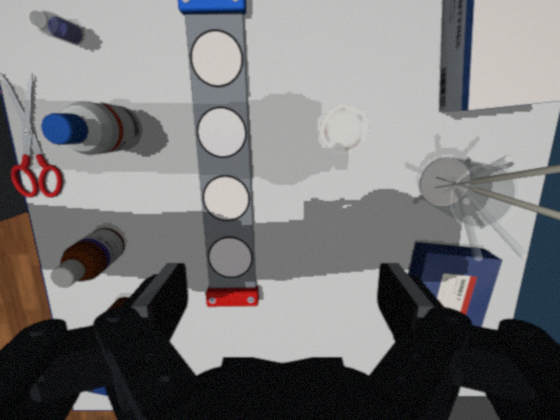

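The red end is at the bottom of the wrist view (231,298) and the blue end at the top (212,3). The four discs are at about (217,58), (221,132), (226,198) and (231,257). The alcohol stands at about (125,130), stain (105,240), vial (65,30), and the oil is hidden behind the left finger. I'll fit positions over the three views.

```bash
cat >> h.py <<'E'
def wristim():
    o=get_obs();im=get_image("wrist");q=o["orientation"]
    W=np.eye(4);W[:3,:3]=Ro.from_quat([q[1],q[2],q[3],q[0]]).as_matrix();W[:3,3]=o["ee_pos"]
    C=np.linalg.inv(W@np.array(im["T_tool_cam"]));im["R"]=C[:3,:3];im["t"]=C[:3,3];return im
PROF={"vial":[(10.5,0),(10.5,55)],"oil":[(15.5,0),(15.5,42),(8.5,54),(8.5,68)],"stain":[(21.5,0),(21.5,56),(11.5,72),(11.5,92)],
"alcohol":[(24,0),(24,69),(13,86),(13,112)],"petri":[(31.5,0),(31.5,14)]}
def ext(k,im,x,y,z0=0):
    a=np.linspace(0,2*np.pi,24);P=[proj(im,np.array([x+r/1e3*np.cos(t),y+r/1e3*np.sin(t),z0+z/1e3])) for r,z in PROF[k] for t in a]
    P=np.array(P);return np.r_[P.min(0),P.max(0)]
from scipy.optimize import least_squares
def fit(k,obs,x0,z0=0):
    # obs: list of (im, [l,t,r,b])
    f=lambda p:np.concatenate([ext(k,im,*p,z0)-e for im,e in obs])
    s=least_squares(f,x0,loss="soft_l1",diff_step=1e-4);return s.x,np.round(f(s.x).reshape(-1,4),1)
E
cat > m.py <<'E'
from h import *
ims={"scene":get_image("scene"),"side":get_image("side"),"wrist":wristim()}
for k in PROF:
    obs=[]
    for n,im in ims.items():
        r=trace(k,im)
        print(k,n,[(round(a["p"],2),a["extent"]) for a in r[:2]])
        if r and r[0]["p"]>.4 and not(k=="oil" and n=="wrist"):
            l,t,w,h=r[0]["extent"];obs.append((im,np.array([l,t,l+w,t+h])))
    x,res=fit(k,obs,[.5,0]);print("  ->",np.round(x,4),res.tolist())
c=lambda a:[(150+u/2.72,110+v/2.72) for u,v in a]
D={"wrist":[(217,58),(221.5,132),(226,198),(231,257)],"side":c([(127,332),(196,288),(255,249)]),"scene":c([(223,242),(274,184),(321,130)])}
for n,p in D.items(): print(n,[np.round(at(ims[n],u,v,.008)[:2],4).tolist() for u,v in p])
for n,im in ims.items():
  for k in ["red_end","blue_end","scissors","stapler"]:
    r=trace(k,im)
    if r:
        ys,xs=np.nonzero(r[0]["pixels"]);print(n,k,round(r[0]["p"],2),np.round(at(im,xs.mean(),ys.mean(),.012),4)[:2],np.round([at(im,a,b,.003)[:2] for a in(xs.min(),xs.max()) for b in (ys.min(),ys.max())],3).tolist())
E
python3 m.py
```

```text
vial scene [(0.56, [255.0, 245.9, 10.6, 17.1])]
vial side [(0.83, [245.0, 237.9, 12.1, 33.5])]
vial wrist [(0.81, [28.8, 6.5, 54.3, 37.6])]
  -> [0.4322 0.1556] [[-1.2, -1.4, -0.6, 4.1], [0.3, -1.5, 1.3, -0.4], [-3.3, -1.4, 2.9, 1.4]]
oil scene [(0.85, [325.9, 144.1, 14.7, 19.7])]
oil side [(0.64, [327.9, 170.7, 17.2, 28.3]), (0.53, [306.9, 227.0, 38.1, 37.9])]
oil wrist [(0.63, [108.4, 296.9, 20.9, 11.6])]
  -> [ 0.4416 -0.1673] [[1.1, -0.5, 0.4, 6.6], [-0.1, -4.2, -1.9, 0.1]]
stain scene [(0.93, [310.6, 160.4, 18.4, 35.3]), (0.49, [252.1, 244.2, 13.2, 22.1])]
stain side [(0.66, [308.6, 173.4, 23.8, 42.9]), (0.2, [328.0, 171.1, 15.4, 27.9])]
stain wrist [(0.83, [51.2, 229.1, 72.3, 56.2])]
  -> [ 0.4323 -0.0813] [[-1.6, -0.0, -0.4, 1.8], [1.0, -3.9, -0.4, 0.9], [-2.7, -0.6, 3.0, 5.0]]
alcohol scene [(0.58, [260.1, 188.3, 20.3, 44.3])]
alcohol side [(0.77, [253.0, 181.6, 27.1, 61.3])]
alcohol wrist [(0.63, [43.1, 102.0, 97.4, 51.5])]
  -> [0.4699 0.061 ] [[-1.6, 0.3, 0.9, 0.8], [-0.1, -2.1, -0.9, 0.3], [-2.7, -0.3, 4.6, 1.7]]
petri scene [(0.97, [225.3, 293.5, 35.4, 24.3])]
petri side
[... 751 characters left out ...]
nd 0.62 [0.5753 0.1875] [[0.643, 0.168], [0.585, 0.221], [0.59, 0.131], [0.537, 0.188]]
side scissors 0.93 [0.3576 0.0469] [[0.433, 0.018], [0.366, 0.125], [0.353, -0.038], [0.297, 0.077]]
side stapler 0.55 [ 0.4116 -0.2731] [[0.471, -0.327], [0.421, -0.219], [0.417, -0.366], [0.371, -0.254]]
wrist red_end 0.65 [ 0.5856 -0.1477] [[0.55, -0.139], [0.549, -0.167], [0.619, -0.139], [0.618, -0.167]]
wrist blue_end 0.58 [0.5792 0.1776] [[0.542, 0.186], [0.541, 0.173], [0.613, 0.186], [0.613, 0.173]]
wrist scissors 0.65 [0.3689 0.0374] [[0.346, 0.118], [0.313, -0.019], [0.412, 0.118], [0.387, -0.019]]
wrist stapler 0.64 [0.4421 0.0608] [[0.384, 0.088], [0.372, 0.03], [0.495, 0.088], [0.488, 0.03]]
```

Emit:
arm_command:
  deltas:
    - {"xyz": [0, 0, 0], "turn": [0, 0, 10], "hand": 0.3}
    - {"xyz": [0, 0, 0], "turn": [0, 0, 10], "hand": 0.3}
    - {"xyz": [0, 0, 0], "turn": [0, 0, 10], "hand": 0.3}
    - {"xyz": [0, 0, 0], "turn": [0, 0, 10], "hand": 0.3}
    - {"xyz": [-0.0012, -0.015, 0], "turn": [0, 0, 0], "hand": 0.3}
    - {"xyz": [-0.0022, -0.0296, 0], "turn": [0, 0, 0], "hand": 0.3}
    - {"xyz": [-0.0022, -0.0296, 0], "turn": [0, 0, 0], "hand": 0.3}
    - {"xyz": [-0.0022, -0.0296, 0], "turn": [0, 0, 0], "hand": 0.3}
    - {"xyz": [-0.0022, -0.0296, 0], "turn": [0, 0, 0], "hand": 0.3}
    - {"xyz": [-0.0022, -0.0296, 0], "turn": [0, 0, 0], "hand": 0.3}
    - {"xyz": [-0.0022, -0.0296, 0], "turn": [0, 0, 0], "hand": 0.3}
    - {"xyz": [-0.0022, -0.0296, 0], "turn": [0, 0, 0], "hand": 0.3}
    - {"xyz": [-0.0022, -0.0296, 0], "turn": [0, 0, 0], "hand": 0.3}
    - {"xyz": [-0.0012, -0.015, 0], "turn": [0, 0, 0], "hand": 0.3}
    - {"xyz": [0, 0, 0], "turn": [0, 0, 0], "hand": 0.3}
    - {"xyz": [0, 0, 0], "turn": [0, 0, 0], "hand": 0.3}

```text
time_s: 4.65
ee_pos: [0.4339, 0.1554, 0.2315]
orientation: [0.0, 0.907, 0.422, 0.001]
force: [0.3, -0.6, -0.3]
opening: 0.699
grasp_force: 0.0
```

```bash
cat >> h.py <<'E'
def state():
    o=get_obs();q=o["orientation"];R=Ro.from_quat([q[1],q[2],q[3],q[0]]).as_matrix()
    print("tcp",np.round(o["ee_pos"],4),"tilt",np.round(np.degrees(R[:2,2]),2),"yaw",round(np.degrees(np.arctan2(R[0,0],R[1,0])),2),"t",o["time_s"],"open",round(o["opening"],3),"grip",round(o["grasp_force"],1));return o,R
def go(x,y,z):
    o,R=state();print("move tool",np.round(R.T@(np.array([x,y,z])-o["ee_pos"]),4))
def see(ks,names=("scene","side","wrist"),z0=0,x0=(.5,0),save=None):
    im={n:(wristim() if n=="wrist" else get_image(n)) for n in names}
    for k in ks:
        obs=[]
        for n in names:
            r=trace(k,im[n])
            if r and r[0]["p"]>.4:
                l,t,w,h=r[0]["extent"];obs.append((im[n],np.array([l,t,l+w,t+h])));print(n,round(r[0]["p"],2),r[0]["extent"])
        if obs: x,res=fit(k,obs,x0,z0);print(k,np.round(x,4),res.tolist())
    if save:
        for n in names: cv2.imwrite(f"pics/{save}_{n}.png",im[n]["frame"])
E
python3 -c '
from h import *
go(.432,.156,.10)
see(["vial","petri"],save="a")'
```

```text
tcp [0.4339 0.1554 0.2315] tilt [ 0.07 -0.02] yaw 40.09 t 4.65 open 0.699 grip 0.0
move tool [-0.0008 -0.002   0.1315]
scene 0.77 [254.3, 248.2, 13.0, 17.2]
side 0.74 [246.6, 237.4, 10.6, 34.3]
wrist 0.77 [268.4, 170.3, 21.3, 30.4]
vial [0.4308 0.1571] [[-0.4, -2.9, -2.2, 2.5], [-1.2, -0.4, 1.4, 0.0], [0.2, 1.7, -0.5, -0.2]]
scene 0.9 [227.4, 289.5, 32.3, 28.7]
side 0.71 [206.5, 289.9, 46.4, 30.9]
wrist 0.58 [174.9, 105.1, 51.1, 62.0]
petri [0.3995 0.2532] [[1.9, -1.5, 1.3, 1.4], [2.4, -4.0, -1.0, 0.4], [-2.8, -0.1, 5.4, -3.3]]
```

Emit:
arm_command:
  deltas:
    - {"xyz": [-0.0007, -0.0033, 0.01], "turn": [0, 0, 0], "hand": 0.3}
    - {"xyz": [0, 0, 0.03], "turn": [0, 0, 0], "hand": 0.3}
    - {"xyz": [0, 0, 0.03], "turn": [0, 0, 0], "hand": 0.3}
    - {"xyz": [0, 0, 0.03], "turn": [0, 0, 0], "hand": 0.3}
    - {"xyz": [0, 0, 0.03], "turn": [0, 0, 0], "hand": 0.3}
    - {"xyz": [0, 0, 0.03], "turn": [0, 0, 0], "hand": 0.3}
    - {"xyz": [0, 0, 0.025], "turn": [0, 0, 0], "hand": 0.3}
    - {"xyz": [0, 0, 0.02], "turn": [0, 0, 0], "hand": 0.3}
    - {"xyz": [0, 0, 0.0145], "turn": [0, 0, 0], "hand": 0.3}
    - {"xyz": [0, 0, 0], "turn": [0, 0, 0], "hand": 0.5}
    - {"xyz": [0, 0, 0], "turn": [0, 0, 0], "hand": 0.6}
    - {"xyz": [0, 0, 0], "turn": [0, 0, 0], "hand": 0.7}
    - {"xyz": [0, 0, 0], "turn": [0, 0, 0], "hand": 0.8}
    - {"xyz": [0, 0, 0], "turn": [0, 0, 0], "hand": 1}
    - {"xyz": [0, 0, 0], "turn": [0, 0, 0], "hand": 1}
    - {"xyz": [0, 0, 0], "turn": [0, 0, 0], "hand": 1}

```text
time_s: 7.1
ee_pos: [0.4302, 0.158, 0.0126]
orientation: [-0.0, 0.906, 0.423, 0.001]
force: [-1.0, 0.5, 6.6]
opening: 0.229
grasp_force: 58.5
```

Emit:
arm_command:
  deltas:
    - {"xyz": [0, 0, -0.015], "turn": [0, 0, 0], "hand": 1}
    - {"xyz": [0, 0, -0.03], "turn": [0, 0, 0], "hand": 1}
    - {"xyz": [0, 0, -0.03], "turn": [0, 0, 0], "hand": 1}
    - {"xyz": [0, 0, -0.03], "turn": [0, 0, 0], "hand": 1}
    - {"xyz": [0, 0, -0.03], "turn": [0, 0, 0], "hand": 1}
    - {"xyz": [0, 0, -0.025], "turn": [0, 0, 0], "hand": 1}
    - {"xyz": [-0.0047, 0.0141, 0], "turn": [0, 0, 0], "hand": 1}
    - {"xyz": [-0.0094, 0.0281, 0], "turn": [0, 0, 0], "hand": 1}
    - {"xyz": [-0.0094, 0.0281, 0], "turn": [0, 0, 0], "hand": 1}
    - {"xyz": [-0.0094, 0.0281, 0], "turn": [0, 0, 0], "hand": 1}
    - {"xyz": [-0.0094, 0.0281, 0], "turn": [0, 0, 0], "hand": 1}
    - {"xyz": [-0.0094, 0.0281, 0], "turn": [0, 0, 0], "hand": 1}
    - {"xyz": [-0.0094, 0.0281, 0], "turn": [0, 0, 0], "hand": 1}
    - {"xyz": [-0.0094, 0.0281, 0], "turn": [0, 0, 0], "hand": 1}
    - {"xyz": [-0.0094, 0.0281, 0], "turn": [0, 0, 0], "hand": 1}
    - {"xyz": [-0.0094, 0.0281, 0], "turn": [0, 0, 0], "hand": 1}
    - {"xyz": [-0.0047, 0.0141, 0], "turn": [0, 0, 0], "hand": 1}
    - {"xyz": [0, 0, 0], "turn": [0, 0, -10], "hand": 1}
    - {"xyz": [0, 0, 0], "turn": [0, 0, -10], "hand": 1}
    - {"xyz": [0, 0, 0], "turn": [0, 0, -10], "hand": 1}

```text
time_s: 9.6
ee_pos: [0.5839, -0.0946, 0.1709]
orientation: [-0.001, 0.764, 0.645, -0.001]
force: [-0.1, -0.3, -0.6]
opening: 0.229
grasp_force: 58.5
```

Run:
```python
from h import *
go(.5855,-.0945,.022)
im=wristim();cv2.imwrite("pics/b.png",im["frame"])
for k in ["red_end","blue_end"]:
    r=trace(k,im)
    if r: ys,xs=np.nonzero(r[0]["pixels"]);print(k,at(im,xs.mean(),ys.mean(),.015))
```

```text
tcp [ 0.5839 -0.0946  0.1709] tilt [-0.12  0.04] yaw 9.64 t 9.6 open 0.229 grip 58.5
move tool [0.0003 0.0019 0.1489]
red_end [ 0.59464159 -0.14280919  0.015     ]
blue_end [ 0.40584244 -0.26379899  0.015     ]
```

View pics/b.png

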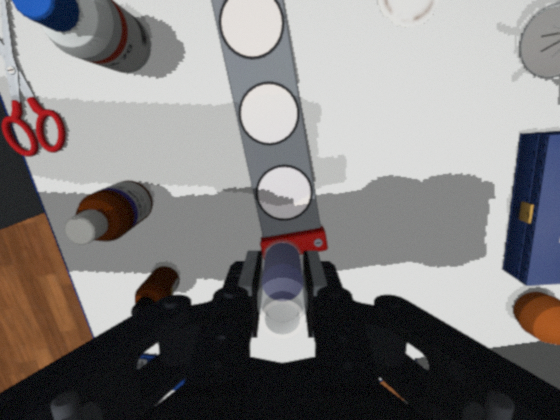

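The vial is held upright (283,280), with discs at (284,192), (269,113) and (251,25) and the red end at (294,240). I'll check the disc positions from here.

Run:
```python
from h import *
im=wristim()
for p in [(284.5,192),(269,113),(251.5,24)]: print(np.round(at(im,*p,.008),4))
print(proj(im,[.5865,-.1475,.019]))
```

```text
[ 0.5855 -0.0939  0.008 ]
[ 0.5845 -0.0186  0.008 ]
[0.5834 0.0554 0.008 ]
[294.96434856 246.33639174]
```

Emit:
arm_command:
  deltas:
    - {"xyz": [0, 0, 0], "turn": [0, 0, -9.6], "hand": 1}
    - {"xyz": [0, 0.0018, 0.02], "turn": [0, 0, 0], "hand": 1}
    - {"xyz": [0, 0, 0.03], "turn": [0, 0, 0], "hand": 1}
    - {"xyz": [0, 0, 0.03], "turn": [0, 0, 0], "hand": 1}
    - {"xyz": [0, 0, 0.03], "turn": [0, 0, 0], "hand": 1}
    - {"xyz": [0, 0, 0.02], "turn": [0, 0, 0], "hand": 1}
    - {"xyz": [0, 0, 0.01], "turn": [0, 0, 0], "hand": 1}
    - {"xyz": [0, 0, 0.005], "turn": [0, 0, 0], "hand": 1}
    - {"xyz": [0, 0, 0.003], "turn": [0, 0, 0], "hand": 1}
    - {"xyz": [0, 0, 0], "turn": [0, 0, 0], "hand": 1}
    - {"xyz": [0, 0, 0], "turn": [0, 0, 0], "hand": 1}

```text
time_s: 11.18
ee_pos: [0.5869, -0.095, 0.0244]
orientation: [0.0, 0.71, 0.705, 0.0]
force: [-1.0, -0.2, -0.8]
opening: 0.23
grasp_force: 58.5
```

Emit:
arm_command:
  deltas:
    - {"xyz": [0, -0.001, 0.002], "turn": [0, 0, 0], "hand": 1}
    - {"xyz": [0, 0, 0.0015], "turn": [0, 0, 0], "hand": 1}
    - {"xyz": [0, 0, 0], "turn": [0, 0, 0], "hand": 0.75}
    - {"xyz": [0, 0, 0], "turn": [0, 0, 0], "hand": 0.7}
    - {"xyz": [0, 0, 0], "turn": [0, 0, 0], "hand": 0.6}
    - {"xyz": [0, 0, 0], "turn": [0, 0, 0], "hand": 0.5}
    - {"xyz": [0, 0, 0], "turn": [0, 0, 0], "hand": 0.4}
    - {"xyz": [0, 0, 0], "turn": [0, 0, 0], "hand": 0.4}
    - {"xyz": [0, 0, -0.015], "turn": [0, 0, 0], "hand": 0.4}
    - {"xyz": [0, 0, -0.03], "turn": [0, 0, 0], "hand": 0.3}
    - {"xyz": [0, 0, -0.03], "turn": [0, 0, 0], "hand": 0.2}
    - {"xyz": [0, 0, -0.03], "turn": [0, 0, 0], "hand": 0.1}
    - {"xyz": [0, 0, -0.03], "turn": [0, 0, 0], "hand": 0}
    - {"xyz": [0, 0, -0.03], "turn": [0, 0, 0], "hand": 0}
    - {"xyz": [0, 0, -0.03], "turn": [0, 0, 0], "hand": 0}

```text
time_s: 13.05
ee_pos: [0.5853, -0.0949, 0.2175]
orientation: [0.0, 0.71, 0.705, 0.0]
force: [1.3, -0.4, 0.1]
opening: 0.998
grasp_force: 0.0
```

Run:
```python
from h import *
go(.47,.061,.15)
see(["vial"],z0=.008,x0=(.58,-.09),save="c")
see(["alcohol"],z0=0,x0=(.47,.06))
```

```text
tcp [ 0.5853 -0.0949  0.2175] tilt [ 0.06 -0.01] yaw 0.4 t 13.05 open 0.998 grip 0.0
move tool [ 0.1551 -0.1165  0.0674]
scene 0.67 [263.2, 139.4, 12.7, 19.5]
side 0.7 [258.9, 164.2, 11.5, 19.2]
wrist 0.63 [268.2, 173.6, 21.2, 29.0]
vial [ 0.5849 -0.0945] [[-0.6, -0.2, -3.8, 2.4], [0.2, -0.2, -1.8, 6.9], [-0.6, 0.0, 0.0, 1.6]]
scene 0.91 [258.0, 186.5, 25.6, 48.0]
side 0.77 [252.1, 181.5, 27.0, 60.7]
alcohol [0.4704 0.0608] [[0.4, 1.9, -2.4, -1.3], [0.6, -2.1, -0.1, 0.9]]
```

Emit:
arm_command:
  deltas:
    - {"xyz": [0, 0, 0], "turn": [0, 0, 10], "hand": 0}
    - {"xyz": [0, 0, 0], "turn": [0, 0, 10], "hand": 0}
    - {"xyz": [0, 0, 0], "turn": [0, 0, 10], "hand": 0}
    - {"xyz": [0.0055, -0.0128, 0], "turn": [0, 0, 0], "hand": 0}
    - {"xyz": [0.0109, -0.0255, 0], "turn": [0, 0, 0], "hand": 0}
    - {"xyz": [0.0109, -0.0255, 0], "turn": [0, 0, 0], "hand": 0}
    - {"xyz": [0.0109, -0.0255, 0], "turn": [0, 0, 0], "hand": 0}
    - {"xyz": [0.0109, -0.0255, 0], "turn": [0, 0, 0], "hand": 0}
    - {"xyz": [0.0109, -0.0255, 0], "turn": [0, 0, 0], "hand": 0}
    - {"xyz": [0.0109, -0.0255, 0], "turn": [0, 0, 0], "hand": 0}
    - {"xyz": [0.0055, -0.0128, 0], "turn": [0, 0, 0], "hand": 0}
    - {"xyz": [0, 0, 0], "turn": [0, 0, 0], "hand": 0}
    - {"xyz": [0, 0, 0], "turn": [0, 0, 0], "hand": 0}

```text
time_s: 15.28
ee_pos: [0.4707, 0.0604, 0.2154]
orientation: [0.0, 0.868, 0.497, 0.0]
force: [0.2, 0.2, -0.5]
opening: 1.002
grasp_force: 0.0
```

Run:
```python
from h import *
see(["alcohol"],z0=0,x0=(.47,.06))
go(.4705,.061,.043)
```

```text
scene 0.81 [260.1, 189.2, 23.0, 43.5]
side 0.82 [250.1, 182.3, 30.2, 59.6]
wrist 0.62 [257.1, 162.9, 47.3, 61.2]
alcohol [0.4686 0.0607] [[-1.0, -0.5, -1.3, 0.8], [3.4, -2.7, -0.4, 1.4], [-2.5, -0.7, 1.6, 1.2]]
tcp [0.4703 0.0608 0.2152] tilt [-0.   -0.01] yaw 30.45 t 15.575 open 0.999 grip 0.0
move tool [3.000e-04 1.000e-04 1.722e-01]
```

Emit:
arm_command:
  deltas:
    - {"xyz": [0, -0.0005, 0.015], "turn": [0, 0, 0], "hand": 0}
    - {"xyz": [0, 0, 0.03], "turn": [0, 0, 0], "hand": 0}
    - {"xyz": [0, 0, 0.03], "turn": [0, 0, 0], "hand": 0}
    - {"xyz": [0, 0, 0.03], "turn": [0, 0, 0], "hand": 0}
    - {"xyz": [0, 0, 0.03], "turn": [0, 0, 0], "hand": 0}
    - {"xyz": [0, 0, 0.02], "turn": [0, 0, 0], "hand": 0}
    - {"xyz": [0, 0, 0.01], "turn": [0, 0, 0], "hand": 0}
    - {"xyz": [0, 0, 0.006], "turn": [0, 0, 0], "hand": 0}
    - {"xyz": [0, 0, 0], "turn": [0, 0, 0], "hand": 0.2}
    - {"xyz": [0, 0, 0], "turn": [0, 0, 0], "hand": 0.3}
    - {"xyz": [0, 0, 0], "turn": [0, 0, 0], "hand": 0.38}
    - {"xyz": [0, 0, 0], "turn": [0, 0, 0], "hand": 0.45}
    - {"xyz": [0, 0, 0], "turn": [0, 0, 0], "hand": 0.55}
    - {"xyz": [0, 0, 0], "turn": [0, 0, 0], "hand": 1}
    - {"xyz": [0, 0, 0], "turn": [0, 0, 0], "hand": 1}

```text
time_s: 17.45
ee_pos: [0.4699, 0.0618, 0.0451]
orientation: [0.0, 0.868, 0.497, 0.0]
force: [-1.3, 0.3, 6.5]
opening: 0.532
grasp_force: 60.6
```

Emit:
arm_command:
  deltas:
    - {"xyz": [0, 0, -0.01], "turn": [0, 0, 0], "hand": 1}
    - {"xyz": [0, 0, -0.02], "turn": [0, 0, 0], "hand": 1}
    - {"xyz": [0, 0, -0.01], "turn": [0, 0, 0], "hand": 1}
    - {"xyz": [0.0096, 0.0051, 0], "turn": [0, 0, 0], "hand": 1}
    - {"xyz": [0.0193, 0.0101, 0], "turn": [0, 0, 0], "hand": 1}
    - {"xyz": [0.0193, 0.0101, 0], "turn": [0, 0, 0], "hand": 1}
    - {"xyz": [0.0193, 0.0101, 0], "turn": [0, 0, 0], "hand": 1}
    - {"xyz": [0.0193, 0.0101, 0], "turn": [0, 0, 0], "hand": 1}
    - {"xyz": [0.0193, 0.0101, 0], "turn": [0, 0, 0], "hand": 1}
    - {"xyz": [0.0096, 0.0051, 0], "turn": [0, 0, 0], "hand": 1}
    - {"xyz": [0, 0, 0], "turn": [0, 0, 0], "hand": 1}

```text
time_s: 18.82
ee_pos: [0.5806, 0.1312, 0.0836]
orientation: [-0.0, 0.868, 0.497, -0.0]
force: [-0.8, 0.3, -1.9]
opening: 0.53
grasp_force: 61.3
```

Run:
```python
from h import *
o,R=state()
see(["alcohol"],names=("scene","side"),z0=o["ee_pos"][2]-.0451,x0=(.58,.13),save="d")
go(.581,.131,.0535)
a=cv2.imread("pics/d_side.png")[100:320,130:330]
cv2.imwrite("pics/d.png",cv2.resize(a,None,fx=2.7,fy=2.7))
```

```text
tcp [0.5806 0.1312 0.0836] tilt [-0.04 -0.  ] yaw 30.35 t 18.825 open 0.53 grip 61.3
scene 0.78 [196.2, 184.4, 28.6, 30.8]
side 0.82 [177.0, 168.7, 29.8, 53.8]
alcohol [0.5752 0.1379] [[-1.1, -5.2, -3.4, 10.6], [0.8, -9.0, 1.3, 3.5]]
tcp [0.5798 0.1299 0.0842] tilt [-0.07 -0.03] yaw 30.44 t 19.025 open 0.53 grip 61.4
move tool [0.0016 0.0006 0.0307]
```

View pics/d.png

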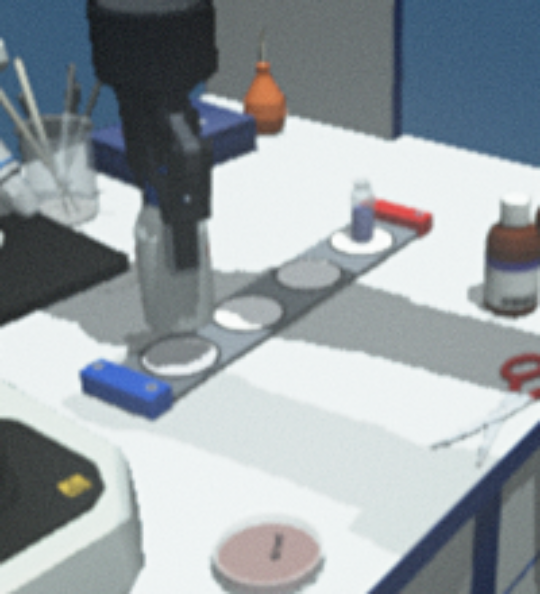

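The alcohol bottle hangs upright over the blue-side disc (180,355), and the vial stands in the red-side disc (362,240). Lowering it next.

Emit:
arm_command:
  deltas:
    - {"xyz": [0.001, 0.0005, 0.01], "turn": [0, 0, 0], "hand": 1}
    - {"xyz": [0, 0, 0.01], "turn": [0, 0, 0], "hand": 1}
    - {"xyz": [0, 0, 0.006], "turn": [0, 0, 0], "hand": 1}
    - {"xyz": [0, 0, 0.003], "turn": [0, 0, 0], "hand": 1}
    - {"xyz": [0, 0, 0.001], "turn": [0, 0, 0], "hand": 1}
    - {"xyz": [0, 0, 0], "turn": [0, 0, 0], "hand": 1}

```text
time_s: 19.77
ee_pos: [0.5816, 0.1313, 0.0544]
orientation: [0.0, 0.868, 0.497, 0.0]
force: [-0.0, 0.2, -0.2]
opening: 0.532
grasp_force: 61.3
```

Emit:
arm_command:
  deltas:
    - {"xyz": [0, 0, 0.001], "turn": [0, 0, 0], "hand": 1}
    - {"xyz": [0, 0, 0], "turn": [0, 0, 0], "hand": 0.45}
    - {"xyz": [0, 0, 0], "turn": [0, 0, 0], "hand": 0.4}
    - {"xyz": [0, 0, 0], "turn": [0, 0, 0], "hand": 0.3}
    - {"xyz": [0, 0, 0], "turn": [0, 0, 0], "hand": 0.15}
    - {"xyz": [0, 0, 0], "turn": [0, 0, 0], "hand": 0}
    - {"xyz": [0, 0, 0], "turn": [0, 0, 0], "hand": 0}
    - {"xyz": [0, 0, -0.015], "turn": [0, 0, 0], "hand": 0}
    - {"xyz": [0, 0, -0.03], "turn": [0, 0, 0], "hand": 0}
    - {"xyz": [0, 0, -0.03], "turn": [0, 0, 0], "hand": 0}
    - {"xyz": [0, 0, -0.03], "turn": [0, 0, 0], "hand": 0}
    - {"xyz": [0, 0, -0.03], "turn": [0, 0, 0], "hand": 0}
    - {"xyz": [0, 0, -0.025], "turn": [0, 0, 0], "hand": 0}
    - {"xyz": [0, 0, 0], "turn": [0, 0, -10], "hand": 0}
    - {"xyz": [0, 0, 0], "turn": [0, 0, -10], "hand": 0}
    - {"xyz": [0, 0, 0], "turn": [0, 0, -10], "hand": 0}

```text
time_s: 21.78
ee_pos: [0.5815, 0.1312, 0.2146]
orientation: [0.0, 0.708, 0.707, 0.001]
force: [-0.4, -0.3, -0.1]
opening: 0.999
grasp_force: 0.0
```

Run:
```python
from h import *
see(["alcohol"],z0=.008,x0=(.58,.13))
see(["stain"],names=("scene","side"),z0=0,x0=(.43,-.08))
go(.432,-.081,.2)
```

```text
scene 0.68 [198.1, 180.9, 24.7, 33.3]
side 0.72 [176.7, 176.2, 32.8, 59.1]
wrist 0.76 [257.3, 164.2, 52.0, 62.7]
alcohol [0.5821 0.1303] [[-1.3, 4.0, -0.4, 15.8], [3.1, -2.7, -0.4, 2.2], [-0.3, -0.4, 0.7, 2.5]]
scene 0.57 [309.5, 160.9, 19.2, 34.4]
side 0.96 [310.3, 174.0, 21.4, 46.3]
stain [ 0.4306 -0.0796] [[-0.3, 0.2, 0.1, 3.0], [-0.4, -4.1, 0.6, -2.5]]
tcp [0.5815 0.1314 0.2133] tilt [-0.   -0.01] yaw 0.43 t 22.275 open 0.998 grip 0.0
move tool [-0.2135 -0.1478  0.0134]
```

Emit:
arm_command:
  deltas:
    - {"xyz": [-0.012, -0.0085, 0], "turn": [0, 0, 0], "hand": 0}
    - {"xyz": [-0.0236, -0.0164, 0], "turn": [0, 0, 0], "hand": 0}
    - {"xyz": [-0.0236, -0.0164, 0], "turn": [0, 0, 0], "hand": 0}
    - {"xyz": [-0.0236, -0.0164, 0], "turn": [0, 0, 0], "hand": 0}
    - {"xyz": [-0.0236, -0.0164, 0], "turn": [0, 0, 0], "hand": 0}
    - {"xyz": [-0.0236, -0.0164, 0], "turn": [0, 0, 0], "hand": 0}
    - {"xyz": [-0.0236, -0.0164, 0], "turn": [0, 0, 0], "hand": 0}
    - {"xyz": [-0.0236, -0.0164, 0], "turn": [0, 0, 0], "hand": 0}
    - {"xyz": [-0.0236, -0.0164, 0], "turn": [0, 0, 0], "hand": 0}
    - {"xyz": [-0.012, -0.0085, 0], "turn": [0, 0, 0], "hand": 0}
    - {"xyz": [0, 0, 0], "turn": [0, 0, 0], "hand": 0}
    - {"xyz": [0, 0, 0], "turn": [0, 0, 0], "hand": 0}

```text
time_s: 23.78
ee_pos: [0.4325, -0.0795, 0.2134]
orientation: [0.0, 0.709, 0.705, 0.001]
force: [0.2, -0.1, 0.8]
opening: 0.999
grasp_force: 0.0
```

Run:
```python
from h import *
see(["stain"],z0=0,x0=(.43,-.08),save="e")
go(.431,-.0805,.026)
```

```text
scene 0.83 [310.7, 162.7, 19.0, 32.2]
side 0.59 [306.4, 172.6, 24.9, 48.5]
wrist 0.59 [261.8, 165.0, 44.8, 51.3]
stain [ 0.4333 -0.0793] [[-2.5, -2.0, -2.0, 3.0], [2.3, -2.9, -0.2, -3.6], [-0.2, -0.6, -0.4, 0.4]]
tcp [ 0.4321 -0.08    0.2132] tilt [-0.01  0.01] yaw 0.33 t 24.075 open 0.998 grip 0.0
move tool [-0.0006 -0.0011  0.1872]
```

View pics/e_wrist.png

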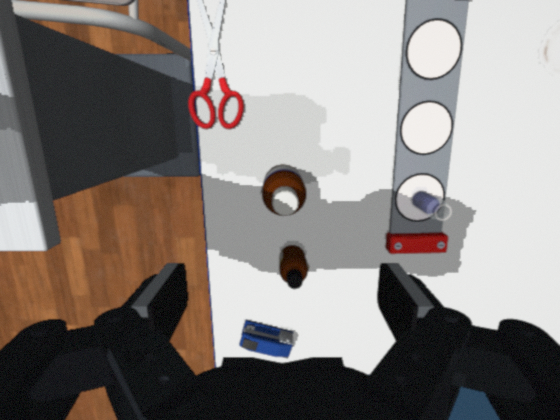

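The stain at (285,192) sits centred under the gripper. Oil at (293,265), the stapler and the scissors are all clear of the descent.

Emit:
arm_command:
  deltas:
    - {"xyz": [0, 0.001, 0.017], "turn": [0, 0, 0], "hand": 0}
    - {"xyz": [0, 0, 0.03], "turn": [0, 0, 0], "hand": 0}
    - {"xyz": [0, 0, 0.03], "turn": [0, 0, 0], "hand": 0}
    - {"xyz": [0, 0, 0.03], "turn": [0, 0, 0], "hand": 0}
    - {"xyz": [0, 0, 0.03], "turn": [0, 0, 0], "hand": 0}
    - {"xyz": [0, 0, 0.025], "turn": [0, 0, 0], "hand": 0}
    - {"xyz": [0, 0, 0.015], "turn": [0, 0, 0], "hand": 0}
    - {"xyz": [0, 0, 0.01], "turn": [0, 0, 0], "hand": 0}
    - {"xyz": [0, 0, 0], "turn": [0, 0, 0], "hand": 0.2}
    - {"xyz": [0, 0, 0], "turn": [0, 0, 0], "hand": 0.35}
    - {"xyz": [0, 0, 0], "turn": [0, 0, 0], "hand": 0.45}
    - {"xyz": [0, 0, 0], "turn": [0, 0, 0], "hand": 0.55}
    - {"xyz": [0, 0, 0], "turn": [0, 0, 0], "hand": 0.65}
    - {"xyz": [0, 0, 0], "turn": [0, 0, 0], "hand": 1}
    - {"xyz": [0, 0, 0], "turn": [0, 0, 0], "hand": 1}

```text
time_s: 25.95
ee_pos: [0.4334, -0.0806, 0.0271]
orientation: [0.001, 0.71, 0.705, 0.001]
force: [-0.6, 0.6, 6.4]
opening: 0.48
grasp_force: 60.0
```

Emit:
arm_command:
  deltas:
    - {"xyz": [0, 0, -0.01], "turn": [0, 0, 0], "hand": 1}
    - {"xyz": [0, 0, -0.02], "turn": [0, 0, 0], "hand": 1}
    - {"xyz": [0, 0, -0.01], "turn": [0, 0, 0], "hand": 1}
    - {"xyz": [0.0098, 0.0106, 0], "turn": [0, 0, 0], "hand": 1}
    - {"xyz": [0.0196, 0.0212, 0], "turn": [0, 0, 0], "hand": 1}
    - {"xyz": [0.0196, 0.0212, 0], "turn": [0, 0, 0], "hand": 1}
    - {"xyz": [0.0196, 0.0212, 0], "turn": [0, 0, 0], "hand": 1}
    - {"xyz": [0.0196, 0.0212, 0], "turn": [0, 0, 0], "hand": 1}
    - {"xyz": [0.0196, 0.0212, 0], "turn": [0, 0, 0], "hand": 1}
    - {"xyz": [0.0196, 0.0212, 0], "turn": [0, 0, 0], "hand": 1}
    - {"xyz": [0.0098, 0.0106, 0], "turn": [0, 0, 0], "hand": 1}
    - {"xyz": [0, 0, 0], "turn": [0, 0, 0], "hand": 1}
    - {"xyz": [0, 0, 0.01], "turn": [0, 0, 0], "hand": 1}
    - {"xyz": [0, 0, 0.01], "turn": [0, 0, 0], "hand": 1}
    - {"xyz": [0, 0, 0.006], "turn": [0, 0, 0], "hand": 1}
    - {"xyz": [0, 0, 0.003], "turn": [0, 0, 0], "hand": 1}
    - {"xyz": [0, 0, 0], "turn": [0, 0, 0], "hand": 1}

```text
time_s: 28.08
ee_pos: [0.582, 0.0556, 0.0371]
orientation: [-0.0, 0.71, 0.705, -0.0]
force: [0.5, -0.4, -0.1]
opening: 0.48
grasp_force: 60.7
```

Emit:
arm_command:
  deltas:
    - {"xyz": [0, 0, 0.0015], "turn": [0, 0, 0], "hand": 1}
    - {"xyz": [0, 0, 0.0005], "turn": [0, 0, 0], "hand": 1}
    - {"xyz": [0, 0, 0], "turn": [0, 0, 0], "hand": 0.5}
    - {"xyz": [0, 0, 0], "turn": [0, 0, 0], "hand": 0.45}
    - {"xyz": [0, 0, 0], "turn": [0, 0, 0], "hand": 0.35}
    - {"xyz": [0, 0, 0], "turn": [0, 0, 0], "hand": 0.2}
    - {"xyz": [0, 0, 0], "turn": [0, 0, 0], "hand": 0}
    - {"xyz": [0, 0, 0], "turn": [0, 0, 0], "hand": 0}
    - {"xyz": [0, 0, -0.015], "turn": [0, 0, 0], "hand": 0}
    - {"xyz": [0, 0, -0.03], "turn": [0, 0, 0], "hand": 0}
    - {"xyz": [0, 0, -0.03], "turn": [0, 0, 0], "hand": 0}
    - {"xyz": [0, 0, -0.03], "turn": [0, 0, 0], "hand": 0}
    - {"xyz": [0, 0, -0.03], "turn": [0, 0, 0], "hand": 0}
    - {"xyz": [0, 0, -0.03], "turn": [0, 0, 0], "hand": 0}
    - {"xyz": [0, 0, -0.015], "turn": [0, 0, 0], "hand": 0}

```text
time_s: 29.95
ee_pos: [0.583, 0.0557, 0.2181]
orientation: [0.001, 0.71, 0.705, 0.002]
force: [0.5, -0.5, -0.1]
opening: 1.002
grasp_force: 0.0
```

Run:
```python
from h import *
see(["stain"],z0=.008,x0=(.58,.056))
see(["oil"],names=("scene","side"),z0=0,x0=(.44,-.167))
go(.4405,-.167,.21)
```

```text
scene 0.67 [220.4, 172.1, 21.0, 33.4]
side 0.85 [208.8, 176.1, 25.3, 47.7]
wrist 0.8 [262.3, 163.0, 41.9, 51.9]
stain [0.5822 0.0582] [[-1.1, -2.3, -1.0, 1.8], [-0.3, -5.1, -2.2, -3.0], [-3.5, -0.1, -0.2, 0.5]]
scene 0.81 [325.9, 141.9, 12.4, 24.5]
side 0.75 [328.8, 167.3, 15.9, 33.3]
oil [ 0.4438 -0.1714] [[1.2, 0.3, 2.7, 2.6], [-1.0, -1.6, -1.6, -2.4]]
tcp [0.5818 0.0557 0.2144] tilt [-0.1  -0.01] yaw 0.39 t 30.45 open 1.002 grip 0.0
move tool [-0.2236 -0.1397  0.0047]
```

Emit:
arm_command:
  deltas:
    - {"xyz": [-0.0126, -0.0076, 0], "turn": [0, 0, 0], "hand": 0.2}
    - {"xyz": [-0.0252, -0.0152, 0], "turn": [0, 0, 0], "hand": 0.2}
    - {"xyz": [-0.0252, -0.0152, 0], "turn": [0, 0, 0], "hand": 0.2}
    - {"xyz": [-0.0252, -0.0152, 0], "turn": [0, 0, 0], "hand": 0.2}
    - {"xyz": [-0.0252, -0.0152, 0], "turn": [0, 0, 0], "hand": 0.2}
    - {"xyz": [-0.0252, -0.0152, 0], "turn": [0, 0, 0], "hand": 0.2}
    - {"xyz": [-0.0252, -0.0152, 0], "turn": [0, 0, 0], "hand": 0.2}
    - {"xyz": [-0.0252, -0.0152, 0], "turn": [0, 0, 0], "hand": 0.2}
    - {"xyz": [-0.0252, -0.0152, 0], "turn": [0, 0, 0], "hand": 0.2}
    - {"xyz": [-0.0126, -0.0076, 0], "turn": [0, 0, 0], "hand": 0.2}
    - {"xyz": [0, 0, 0], "turn": [0, 0, 0], "hand": 0.2}
    - {"xyz": [0, 0, 0], "turn": [0, 0, 0], "hand": 0.2}

```text
time_s: 31.95
ee_pos: [0.4444, -0.169, 0.2153]
orientation: [-0.0, 0.709, 0.705, 0.0]
force: [0.5, 0.3, -0.2]
opening: 0.796
grasp_force: 0.0
```

Run:
```python
from h import *
see(["oil"],z0=0,x0=(.44,-.17),save="f")
see(["oil"],names=("wrist",),z0=0,x0=(.44,-.17))
go(.443,-.1705,.012)
```

```text
scene 0.73 [326.5, 142.2, 14.9, 27.6]
side 0.77 [329.4, 169.3, 13.7, 30.2]
wrist 0.8 [268.2, 167.1, 32.2, 37.2]
oil [ 0.4446 -0.1672] [[-0.6, 1.0, -1.6, 0.1], [-2.8, -3.1, -1.2, -0.7], [-0.3, 1.1, -1.9, -0.0]]
wrist 0.72 [268.3, 167.4, 31.7, 34.1]
oil [ 0.4452 -0.1659] [[0.5, -1.0, -0.5, 0.9]]
tcp [ 0.444  -0.1698  0.2153] tilt [-0.01  0.01] yaw 0.36 t 32.35 open 0.8 grip 0.0
move tool [-0.0007 -0.0009  0.2033]
```

View pics/f_wrist.png

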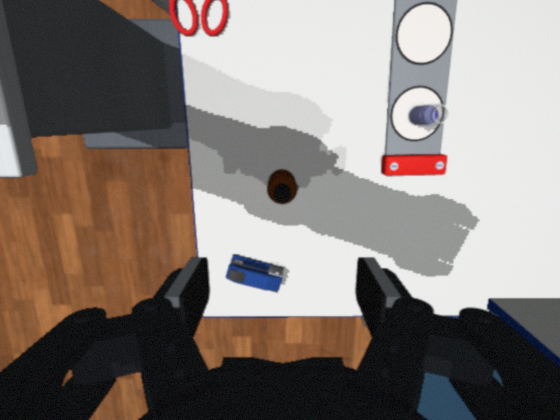

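The oil at (282,187) is centred under the gripper, and the stapler at (257,272) is clear.

Emit:
arm_command:
  deltas:
    - {"xyz": [0.0015, 0.001, 0.018], "turn": [0, 0, 0], "hand": 0.2}
    - {"xyz": [0, 0, 0.03], "turn": [0, 0, 0], "hand": 0.2}
    - {"xyz": [0, 0, 0.03], "turn": [0, 0, 0], "hand": 0.2}
    - {"xyz": [0, 0, 0.03], "turn": [0, 0, 0], "hand": 0.2}
    - {"xyz": [0, 0, 0.03], "turn": [0, 0, 0], "hand": 0.2}
    - {"xyz": [0, 0, 0.03], "turn": [0, 0, 0], "hand": 0.2}
    - {"xyz": [0, 0, 0.02], "turn": [0, 0, 0], "hand": 0.2}
    - {"xyz": [0, 0, 0.015], "turn": [0, 0, 0], "hand": 0.2}
    - {"xyz": [0, 0, 0], "turn": [0, 0, 0], "hand": 0.4}
    - {"xyz": [0, 0, 0], "turn": [0, 0, 0], "hand": 0.5}
    - {"xyz": [0, 0, 0], "turn": [0, 0, 0], "hand": 0.6}
    - {"xyz": [0, 0, 0], "turn": [0, 0, 0], "hand": 0.7}
    - {"xyz": [0, 0, 0], "turn": [0, 0, 0], "hand": 0.8}
    - {"xyz": [0, 0, 0], "turn": [0, 0, 0], "hand": 1}
    - {"xyz": [0, 0, 0], "turn": [0, 0, 0], "hand": 1}

```text
time_s: 34.22
ee_pos: [0.4452, -0.1689, 0.0133]
orientation: [0.001, 0.71, 0.705, 0.0]
force: [-1.0, 0.3, 5.3]
opening: 0.339
grasp_force: 59.0
```

Emit:
arm_command:
  deltas:
    - {"xyz": [0, 0, -0.01], "turn": [0, 0, 0], "hand": 1}
    - {"xyz": [0, 0, -0.02], "turn": [0, 0, 0], "hand": 1}
    - {"xyz": [0, 0, -0.01], "turn": [0, 0, 0], "hand": 1}
    - {"xyz": [0.0125, 0, 0], "turn": [0, 0, 0], "hand": 1}
    - {"xyz": [0.025, 0, 0], "turn": [0, 0, 0], "hand": 1}
    - {"xyz": [0.025, 0, 0], "turn": [0, 0, 0], "hand": 1}
    - {"xyz": [0.025, 0, 0], "turn": [0, 0, 0], "hand": 1}
    - {"xyz": [0.025, 0, 0], "turn": [0, 0, 0], "hand": 1}
    - {"xyz": [0.025, 0, 0], "turn": [0, 0, 0], "hand": 1}
    - {"xyz": [0.0125, 0.0115, 0], "turn": [0, 0, 0], "hand": 1}
    - {"xyz": [0, 0.023, 0], "turn": [0, 0, 0], "hand": 1}
    - {"xyz": [0, 0.023, 0], "turn": [0, 0, 0], "hand": 1}
    - {"xyz": [0, 0.023, 0], "turn": [0, 0, 0], "hand": 1}
    - {"xyz": [0, 0.023, 0], "turn": [0, 0, 0], "hand": 1}
    - {"xyz": [0, 0.023, 0], "turn": [0, 0, 0], "hand": 1}
    - {"xyz": [0, 0.0115, 0], "turn": [0, 0, 0], "hand": 1}
    - {"xyz": [0, 0, 0], "turn": [0, 0, 0], "hand": 1}

```text
time_s: 36.35
ee_pos: [0.5842, -0.0197, 0.0519]
orientation: [-0.0, 0.71, 0.705, -0.0]
force: [-0.0, 0.1, -1.3]
opening: 0.335
grasp_force: 59.3
```

```bash
python3 -c '
from h import *
go(.584,-.0193,.023)'
```

```text
tcp [ 0.5842 -0.0197  0.0519] tilt [-0.01 -0.01] yaw 0.4 t 36.35 open 0.335 grip 59.3
move tool [ 0.0004 -0.0002  0.0289]
```

Emit:
arm_command:
  deltas:
    - {"xyz": [0, 0, 0.01], "turn": [0, 0, 0], "hand": 1}
    - {"xyz": [0, 0, 0.01], "turn": [0, 0, 0], "hand": 1}
    - {"xyz": [0, 0, 0.006], "turn": [0, 0, 0], "hand": 1}
    - {"xyz": [0, 0, 0.003], "turn": [0, 0, 0], "hand": 1}
    - {"xyz": [0, 0, 0.0015], "turn": [0, 0, 0], "hand": 1}
    - {"xyz": [0, 0, 0], "turn": [0, 0, 0], "hand": 1}
    - {"xyz": [0, 0, 0], "turn": [0, 0, 0], "hand": 0.65}
    - {"xyz": [0, 0, 0], "turn": [0, 0, 0], "hand": 0.6}
    - {"xyz": [0, 0, 0], "turn": [0, 0, 0], "hand": 0.5}
    - {"xyz": [0, 0, 0], "turn": [0, 0, 0], "hand": 0.35}
    - {"xyz": [0, 0, 0], "turn": [0, 0, 0], "hand": 0.2}
    - {"xyz": [0, 0, 0], "turn": [0, 0, 0], "hand": 0.2}
    - {"xyz": [0, 0, -0.015], "turn": [0, 0, 0], "hand": 0.2}
    - {"xyz": [0, 0, -0.03], "turn": [0, 0, 0], "hand": 0.2}
    - {"xyz": [0, 0, -0.03], "turn": [0, 0, 0], "hand": 0.2}
    - {"xyz": [0, 0, -0.03], "turn": [0, 0, 0], "hand": 0.2}
    - {"xyz": [0, 0, -0.03], "turn": [0, 0, 0], "hand": 0.2}
    - {"xyz": [0, 0, -0.03], "turn": [0, 0, 0], "hand": 0.2}
    - {"xyz": [0, 0, -0.03], "turn": [0, 0, 0], "hand": 0.2}

```text
time_s: 38.72
ee_pos: [0.5837, -0.0197, 0.219]
orientation: [0.0, 0.71, 0.705, 0.0]
force: [0.5, 0.1, -0.6]
opening: 0.805
grasp_force: 0.0
```

Run:
```python
from h import *
state()
see(["vial","oil","stain","alcohol"],z0=.008,x0=(.58,0),save="g")
see(["petri"],names=("scene","side"))
a=cv2.imread("pics/g_side.png")[100:320,130:380]
cv2.imwrite("pics/g.png",cv2.resize(a,None,fx=2.7,fy=2.7))
```

```text
tcp [ 0.5837 -0.0197  0.219 ] tilt [0.07 0.01] yaw 0.4 t 38.725 open 0.805 grip 0.0
scene 0.72 [265.3, 139.7, 8.4, 18.9]
side 0.57 [259.4, 163.1, 8.0, 26.1]
vial [ 0.5862 -0.0997] [[-1.9, -2.0, -0.9, 1.2], [0.6, 0.1, 2.0, 0.2]]
scene 0.82 [240.1, 156.0, 19.4, 26.4]
side 0.75 [235.6, 171.9, 16.3, 31.5]
wrist 0.79 [265.4, 166.8, 30.2, 37.8]
oil [ 0.585 -0.018] [[1.6, 0.1, -3.6, 0.7], [-0.3, -1.8, -1.4, 0.9], [-0.5, 1.3, 0.1, -0.2]]
scene 0.6 [220.6, 171.1, 22.6, 35.1]
side 0.7 [207.9, 173.8, 25.8, 51.0]
wrist 0.8 [255.0, 84.5, 44.9, 47.1]
stain [0.5819 0.0583] [[-1.3, -1.2, -2.7, 1.2], [0.7, -2.7, -1.8, -3.9], [-2.9, -0.9, 0.1, 2.2]]
scene 0.81 [198.0, 184.2, 24.1, 29.4]
side 0.85 [177.0, 176.1, 34.7, 59.4]
wrist 0.69 [242.2, 0.0, 62.3, 61.4]
alcohol [0.5815 0.1245] [[0.8, -1.0, 2.1, 14.7], [5.3, -3.6, -0.3, 0.8], [2.2, -19.3, -0.2, 6.6]]
scene 0.59 [228.3, 290.0, 29.2, 28.8]
side 0.79 [205.9, 288.3, 49.2, 34.4]
petri [0.3999 0.2575] [[-0.4, -0.5, 2.1, 2.4], [0.8, -1.1, -5.2, 0.2]]
```

View pics/g.png

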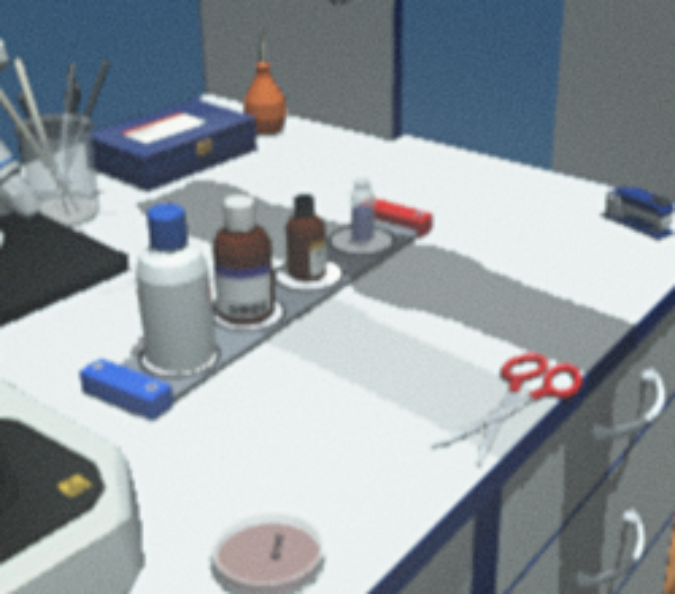

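View pics/g_wrist.png

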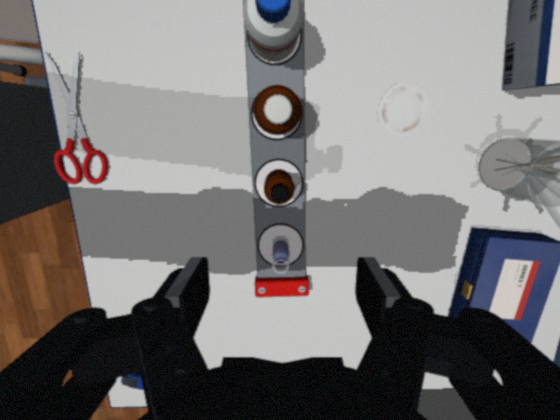

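All four stand upright and centred in their rings, in the order vial, oil, stain, alcohol from the red end. In the side view the petri dish, scissors and stapler have not moved, so I'm handing in.

```bash
python3 -c '
from plant import *
print(close_job())'
```

```text
the job is handed in; nothing more can be done
None
```

The job is handed in at about 39 s of the 96 s limit: vial, oil, stain and alcohol stand upright in their rings from the red end to the blue end, and the petri dish, stapler and scissors look unmoved in the last pictures; no verdict came back.

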